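Crack a walnut on the bedroom dresser

TASK

Set the walnut from the cork coaster upright on the foot of the nutcracker, between its two jaws, with the seam in line with the tool so that the jaws press on the two domed sides. Squeeze the two handles together, gently and no harder than needed, until you feel the shell give, and stop right there so that the kernel inside is not crushed; then let the handles spring fully open and leave the cracked nut where it is in the open nutcracker. Do not crack the nut with the fingers, and leave the other things on the dresser where they are.

Things in the scene. Friction and masses are not known exactly. Their poses are not given: they have to be found in the camera images.
- cracker: loose steel nutcracker, 0.64 kg in all, flat on the table. Foot: plate 5 mm thick, x -35 to 75, y -28 to 28. Origin: underside of the plate, below the place of the nut (midway between the jaws); z up. Two levers, pivoted at x = +60 (posts and bridge there, 42 mm high), run past the jaws (at x = 0) back to the handles in -x, ending at x = -130. They are geared to close equally; a light spring opens them.
- lever_l: the +y lever with its jaw and handle; origin on its pivot (x 60, y +22 from the nutcracker's origin). Jaws: blocks 22 mm long in x, 10 to 36 mm above the table, 40 mm apart when open. Before and behind the jaws, from x = -35 to x = +40, the levers stand 63 mm apart inside: room for fingers fore and aft of the nut.
- lever_r: the -y lever, mirrored; pivot at x 60, y -22. The handles move 2.6 times as far as the jaws. Closing on a nut, resistance begins at about 36 to 55 mm over the handles' outsides and the shell gives within about 4 mm more; after the give the resistance falls to the spring's alone (let go sooner, the shell springs back whole); some 5 mm further (over both handles) the kernel is crushed, by less force than the shell took.
- handle_l (a point): middle of the +y handle (x -95, y +30.5, 24 mm above the table when open). Both handles are bars with dark wood scales, 9 mm thick, 14 to 34 mm above the table, along the tool's x from x = -60 to -130; open, 70 mm over their outsides. The spring takes under 2 N to close; the shell gives at about 6 to 12 N on each handle; 25 N is too much.
- handle_r (a point): the same on the -y handle (x -95, y -30.5)
- walnut: light brown walnut, 20 to 35 g, upright on the coaster (its top 5 mm above the table). Origin: middle of its underside; z up. A seam ridge runs round it in its x-z plane (38 mm long in x, tip at +x; 36 mm high). The domed halves bulge to +y and -y; over them it is 27 to 34 mm wide, unknown beforehand. Hold it fore and aft, at the flat ends of its x axis, 8 to 28 mm above its underside. Either way round will do.
- shell (a joint): how far the shell of the walnut has been pressed in across its width (m): 0 whole; resistance is greatest at about 0.0011, then it gives by itself and comes to rest at about 0.0036; over 0.0028 it is cracked, over 0.0041 the kernel is crushed
- hazel0: hazelnut, 18 mm, dark brown, near the coaster; bystander
- hazel1: a second hazelnut near the coaster; bystander
- spoon: teaspoon, 150 mm long, beside a small white dish; bystander

How it is judged:
On the way, in this order (a step that is already met when the one before it is completed fails the run):
1. the walnut, still whole, stands upright on the nutcracker's foot between the jaws, seam along the tool, and the fingers have let go of it (x of walnut in the frame of cracker between -0.014 and 0.014 m and y of walnut in the frame of cracker between -0.01 and 0.01 m and z of walnut in the frame of cracker below 0.01 m and contact force between the fingers and walnut below 0.1 N and angle between the y axis of walnut and the y axis of cracker, either way round below 0.35 rad and angle between walnut's own z axis and vertical below 0.25 rad and value of joint shell below 0.001 m), for 0.2 s.
2. its shell gives between the jaws of the nutcracker (x of walnut in the frame of cracker between -0.014 and 0.014 m and y of walnut in the frame of cracker between -0.01 and 0.01 m and z of walnut in the frame of cracker below 0.01 m and contact force between the fingers and walnut below 0.1 N and value of joint shell above 0.0028 m).
At the end, for the whole second after the job is handed in: walnut cracked (shell pressed in over 2.8 mm), kernel uncrushed (under 4.1 mm), at rest on the nutcracker's foot within 25 mm lengthwise and 15 mm sideways of the middle between the jaws; each handle sprung open to within 3.5 mm; nutcracker flat on the table (value of joint shell between 0.0028 and 0.0041 m and x of walnut in the frame of cracker between -0.025 and 0.025 m and y of walnut in the frame of cracker between -0.015 and 0.015 m and z of walnut in the frame of cracker below 0.012 m and angle between walnut's own z axis and vertical below 0.35 rad and y of handle_l in the frame of cracker above 0.027 m and y of handle_r in the frame of cracker below -0.027 m and height (world z) of cracker below 0.006 m and angle between cracker's own z axis and vertical below 0.08 rad and linear speed of each of walnut, cracker below 0.02 m/s); the robot touches nothing.
It fails at once if the kernel is crushed: the shell is pressed in 4.1 mm or more (value of joint shell above 0.0041 m).
It fails at once if a handle is squeezed with more than 25 N (contact force between the fingers and lever_l above 25 N or contact force between the fingers and lever_r above 25 N).
It fails at once if the nut is cracked with the fingers on it (value of joint shell above 0.0014 m and contact force between the fingers and walnut above 0.5 N).
It fails at once if a hazelnut or the spoon is moved more than 30 mm (distance of any of hazel0, hazel1, spoon from where it was at the start of the episode above 0.03 m).
It also fails if it takes over 67 s, if anything falls off the work surface, if the arm or the gripper's body presses on something with over 40 N, if the wrist force passes 120 N, or if a joint passes its speed limit or range.

ROBOT

A 6-joint arm with a two-finger parallel gripper is mounted at the origin on the work surface. World frame = base frame: x ahead of the robot, y to its left, z up, the work surface at z = 0. Lengths are in m, angles in rad, forces in N, time in s.
With the tool pointing down it reaches from about 0.3 to 0.875 m from the base axis. Payload 6.4 kg.
Tool frame: the origin (TCP) lies on the mounting face of the last link; the fingertips stand 173 mm ahead of it and the grasp point (between the pads) lies 155 mm ahead of it (ctrl.grip_point_offset is the distance from the TCP to the grasp point, in m); z points along the fingers, y is the line along which they close (so a half turn about z gives the same grasp; the last joint's range is limited). The gripper opens to 85 mm and grips with 20 to 120 N. Pads are 22 mm wide; open, the fingers measure 114 mm over their backs; the gripper's body (76 mm by 85 mm) begins 54 mm behind the grasp point. The pads swing forward as they close: fully open they stand 13 mm farther back than shut.
Start: joints at [-1.467, 0.181, 1.607, -0, 1.354, -0.206], TCP at [0.175, -0.548, 0.405] pointing down, gripper open.
Joint ranges: [-2.99, 2.99], [-0.89, 2.07], [0.3, 2.58], [-1.14, 4.28], [0, 2.63], [-3.12, 3.12]. Speed limits (rad/s): [2.57, 2.57, 3.01, 3.14, 3.14, 3.14].

INTERFACE

Orientations are given as a unit quaternion [w, x, y, z].
In Python, from bench import status, imaging, ctrl, models gives the robot as it stands.
- The arm moves only by the tool send_rows, never from a script. Its argument "commands" is a list that holds one entry, the list of rows, each a list of 6 numbers: the shift along the tool's x, y, z normalised to -1 to 1, where 1 is 3 cm, then the turn, a rotation vector about the tool's x, y, z normalised to -1 to 1, where 1 is 0.1 rad. A call has 1 to 8 rows; each row shifts and turns the commanded pose from where the row before left it, along the tool's axes as they then stand; what a row does not reach is not made up. A row lasts 1/12 s, in which the tool goes at most 41.7 mm and 7.16 degrees, less where a joint would pass 70% of its speed; a pose out of reach is approached as far as the arm can. A call with a number of a shift or a turn outside -1 to 1 is refused whole. A call with a gripper value outside its range is refused whole. "jaw" is the opening, from 0 (shut) to 1 (fully open), set as the call begins (left out, the last holds). The fingers move at their own pace and stop on an object; the grip force is fixed at half the most. Time passes only in rows, so rows that do not move let the fingers close. It gives the time, the measured TCP pose, the force, the opening and the grip force at its end, in the units of the state.
- status.get_obs(): the state, without advancing time (a new reading comes with each control period).
- imaging.camera(name): name is "side" or "top"; returns a dict with "image" (480x640x3 uint8, blue, green, red), "depth" (480x640 float32, m along the optical axis (not along the pixel's ray), 0 where there is no reading), "mtx" (3x3 intrinsics, pixels), "k1" (the pictures are not rectified: a ray, as slopes to the right and down, at radius r is drawn at 1 + k1 r^2 times it, then the intrinsics apply), "pose" (4x4, takes a point from camera to world coordinates). Camera axes: x right, y down, z forward; pixel columns grow to the right and rows downward; lengths in m; the calibration is good to about 2 mm. A picture is of the moment at which its call begins.
- ctrl.hand_in(): hands the job in; it is judged then, once.
Trained networks look in a picture, given as the dict that the camera call returned (one of the last four; its "shot" number tells which), for a name from the list of things; names that differ only in an ending like _2 or _b are one class to them, and where a whole thing is asked for, a point or a joint stands for the part that bears it (a point fixed in the world has none). Each returns a list of dicts, best first, with "confidence" (0 to 1); they miss things now and then, are a little off and sometimes report something else, mostly with a low value. They report only what shows in the picture. A call takes as long as a camera call.
- models.recognise(picture, name): "centre" ([column, row] in pixels, amid what is visible of it).
- models.regions_of(picture, name): "region" (480x640 bool, what is visible of it) and "centre" ([column, row] in pixels, amid what is visible of it).
The state is a dict: "time_s": time; "q": joint angles; "dq": joint speeds; "joint_efforts": joint torques, N m; "eef_pos": TCP position; "eef_rot": TCP orientation; "wrist_force": force on the tool from outside, world axes, zero at the start; "torque": the same for the moment, N m; "opening": opening from 0.0 (shut) to 1.0 (fully open); "grasp_force": force on a finger pad.
Only numpy, scipy, OpenCV 4.12 (cv2) and the standard library are available. Lean on these libraries where they do the work, as an engineer would, in place of code of your own. Each camera call takes 0.05 s, during which the arm holds its last target. There are 200 camera calls.

## Working session

There is one attempt and no reset: what is moved stays moved. The work goes in short steps, Python scripts to look and compute and a tool call to move; the robot and the scene stay as the last step left them, time stands still between calls to the robot, and variables do not carry over. Pictures are saved under pics/ and viewed, at most 10 in all, crops included, and the job is handed in when it is done.

Besides the shell and the picture viewer there is one more tool, called after "Request:" as name([rows], argument=value, ...), one row to a line, values as JSON. send_rows: Moves the arm, as the interface text tells. Its arguments: {"type":"object","properties":{"commands":{"type":"array"},"jaw":{"type":"number"}},"required":["commands"]}

```bash
mkdir -p pics; ls; cat > h.py <<'E'
import numpy as np, cv2
from bench import status, imaging, ctrl, models
def ray(p,uv):
    K=p["mtx"]; k=p["k1"]
    d=np.array([(uv[0]-K[0,2])/K[0,0],(uv[1]-K[1,2])/K[1,1]]); s=d.copy()
    for _ in range(20): s=d/(1+k*(s@s))
    return np.array([s[0],s[1],1.])
def pt(p,uv,z=None,depth=None):
    r=ray(p,uv); T=np.array(p["pose"])
    if depth is not None: return T[:3,:3]@(r*depth)+T[:3,3]
    w=T[:3,:3]@r; return T[:3,3]+w*(z-T[2,3])/w[2]
def cloud(p,mask):
    v,u=np.nonzero(mask&(p["depth"]>0))
    return np.array([pt(p,(a,b),depth=p["depth"][b,a]) for a,b in zip(u,v)])
E
python3 - <<'E'
from h import *
for n in("top","side"):
    p=imaging.camera(n); cv2.imwrite(f"pics/{n}0.png",p["image"]); print(n,p["k1"],np.round(p["pose"],3).tolist(),np.round(p["mtx"],1).tolist())
    for o in("cracker","lever_l","lever_r","walnut","hazel0","spoon"):
        for r in models.regions_of(p,o)[:2]:
            m=r["region"]; c=cloud(p,m)
            if len(c)>5: print(o,round(r["confidence"],2),np.round(r["centre"]),m.sum(),"med",np.round(np.median(c,0),3),"min",np.round(np.percentile(c,2,0),3),"max",np.round(np.percentile(c,98,0),3))
s=status.get_obs(); print(s["eef_pos"],s["eef_rot"],s["opening"],s["time_s"],ctrl.grip_point_offset)
E
```

```text
pics
top -0.04644203424260947 [[-0.003, -0.989, 0.145, 0.471], [-1.0, 0.006, 0.024, -0.008], [-0.025, -0.144, -0.989, 0.689], [0.0, 0.0, 0.0, 1.0]] [[433.1, 0.0, 327.4], [0.0, 433.1, 240.9], [0.0, 0.0, 1.0]]
cracker 0.87 [326. 226.] 4105 med [0.584 0.01  0.032] min [ 0.461 -0.033  0.002] max [0.647 0.046 0.042]
cracker 0.69 [186. 277.] 444 med [0.511 0.226 0.035] min [0.496 0.214 0.005] max [0.527 0.242 0.041]
lever_l 0.96 [309. 252.] 868 med [0.549 0.036 0.034] min [0.452 0.024 0.018] max [0.622 0.049 0.037]
lever_l 0.92 [353. 243.] 852 med [ 0.563 -0.027  0.034] min [ 0.459 -0.036  0.002] max [ 0.629 -0.013  0.037]
lever_r 0.96 [309. 252.] 868 med [0.549 0.036 0.034] min [0.452 0.024 0.018] max [0.622 0.049 0.037]
lever_r 0.92 [353. 243.] 852 med [ 0.563 -0.027  0.034] min [ 0.459 -0.036  0.002] max [ 0.629 -0.013  0.037]
walnut 0.96 [185. 278.] 436 med [0.511 0.227 0.035] min [0.495 0.215 0.02 ] max [0.528 0.243 0.041]
hazel0 0.67 [187. 224.] 86 med [0.602 0.237 0.014] min [0.596 0.231 0.008] max [0.609 0.246 0.018]
hazel0 0.42 [350. 248.] 740 med [ 0.555 -0.027  0.034] min [ 0.45
[... 831 characters left out ...]
28] min [ 0.453 -0.033  0.014] max [ 0.626 -0.009  0.036]
lever_r 0.58 [292. 377.] 671 med [0.504 0.239 0.035] min [0.492 0.22  0.006] max [0.526 0.249 0.042]
walnut 0.76 [292. 378.] 663 med [0.504 0.239 0.035] min [0.492 0.22  0.006] max [0.523 0.249 0.042]
hazel0 0.69 [260. 332.] 113 med [0.591 0.182 0.015] min [0.585 0.173 0.007] max [0.599 0.187 0.02 ]
hazel0 0.48 [229. 366.] 116 med [0.597 0.244 0.015] min [0.592 0.236 0.007] max [0.605 0.249 0.019]
spoon 0.85 [369. 207.] 531 med [ 0.577 -0.201  0.011] min [ 0.551 -0.292 -0.   ] max [ 0.596 -0.161  0.02 ]
[ 0.17530173 -0.54766329  0.40472892] [ 4.57310407e-05  9.88026551e-01  1.54283935e-01 -1.59886322e-05] 1.0019327300471104 0.7 0.1547
```

```bash
python3 - <<'E'
import cv2,numpy as np
t=cv2.imread("pics/top0.png"); s=cv2.imread("pics/side0.png")
a=cv2.resize(t[170:310,140:400],None,fx=3,fy=3,interpolation=cv2.INTER_CUBIC); cv2.imwrite("pics/tc.png",a)
b=np.hstack([cv2.resize(t[250:310,150:220],None,fx=5.5,fy=5.5,interpolation=cv2.INTER_CUBIC),cv2.resize(s[345:405,255:325],None,fx=5.5,fy=5.5,interpolation=cv2.INTER_CUBIC)]); cv2.imwrite("pics/nut.png",b)
E
```

```text
(no output)
```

View pics/tc.png

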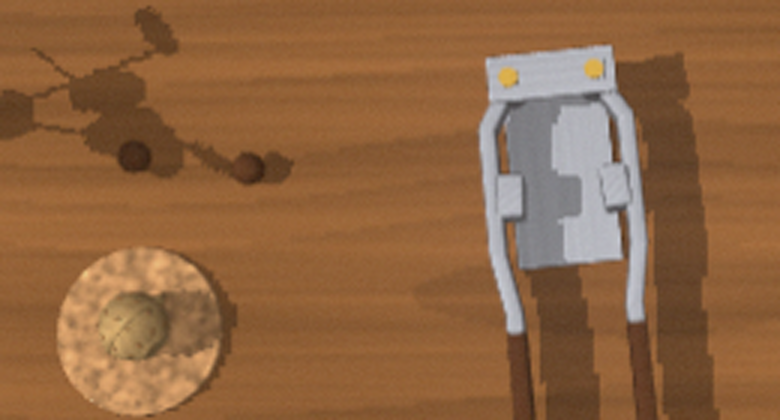

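View pics/nut.png

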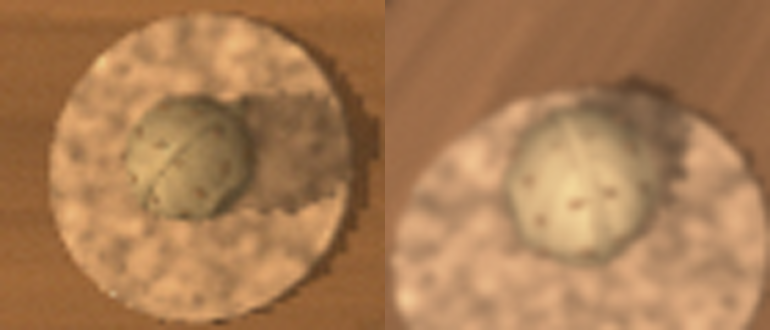

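Top crop: nut at (134,326) with the seam running about 45° from lower left to upper right. The nutcracker's yellow pivots are at (509,76) and (594,69), its jaws at (510,195) and (613,185), and the handles point down (−x). In the side crop, the seam runs (570,125)→(585,175).

```bash
cat > m.py <<'E'
from h import *
from scipy.optimize import least_squares
def tri(ps,uvs):
    A=np.zeros((3,3));b=np.zeros(3)
    for p,uv in zip(ps,uvs):
        T=np.array(p["pose"]);d=T[:3,:3]@ray(p,uv);d/=np.linalg.norm(d);P=np.eye(3)-np.outer(d,d);A+=P;b+=P@T[:3,3]
    return np.linalg.solve(A,b)
def proj(p,X):
    T=np.array(p["pose"]);c=(np.atleast_2d(X)-T[:3,3])@T[:3,:3];s=c[:,:2]/c[:,2:];s=s*(1+p["k1"]*(s**2).sum(1,keepdims=True))
    return s*[p["mtx"][0,0],p["mtx"][1,1]]+[p["mtx"][0,2],p["mtx"][1,2]]
def yellow(p):
    h=cv2.cvtColor(p["image"],cv2.COLOR_BGR2HSV); m=cv2.inRange(h,(18,150,150),(35,255,255))
    n,l,s,c=cv2.connectedComponentsWithStats(m); return [c[i] for i in range(1,n) if s[i,4]>=8]
E
python3 - <<'E'
from m import *
T,S=imaging.camera("top"),imaging.camera("side")
print([yellow(p) for p in (T,S)])
yt,ys=[sorted(yellow(p),key=lambda c:c[0]) for p in(T,S)]
for a in yt: print("top z.042",pt(T,a,z=.042))
for a in ys: print("side z.042",pt(S,a,z=.042))
for a in yt:
  for b in ys:
    X=tri((T,S),(a,b)); e=np.linalg.norm(proj(T,X)-a)
    if e<4: print("tri",X,e)
# walnut
rt=models.regions_of(T,"walnut")[0];rs=models.regions_of(S,"walnut")[0]
print("nut tri",tri((T,S),(rt["centre"],rs["centre"])),pt(T,rt["centre"],z=.023),pt(S,rs["centre"],z=.023))
# fit ellipsoid silhouettes + yaw brute: IoU of masks
def mask(p,x,y,yaw,w):
    th,ph=np.meshgrid(np.linspace(0,2*np.pi,40),np.linspace(0,np.pi,20))
    L=np.stack([.019*np.sin(ph)*np.cos(th),w*np.sin(ph)*np.sin(th),.018*np.cos(ph)],-1).reshape(-1,3)
    c,s=np.cos(yaw),np.sin(yaw);X=L@np.array([[c,s,0],[-s,c,0],[0,0,1]])+[x,y,.023]
    m=np.zeros((480,640),np.uint8);cv2.fillConvexPoly(m,cv2.convexHull(proj(p,X).astype(np.float32)).round().astype(int),1);return m>0
best=[]
cx,cy=(pt(T,rt["centre"],z=.023)+pt(S,rs["centre"],z=.023))[:2]/2
for yaw in np.arange(-1.6,1.6,.2):
  for dx in np.arange(-.004,.0041,.002):
    for dy in np.arange(-.004,.0041,.002):
      i=0
      for p,r in((T,rt),(S,rs)):
        m=mask(p,cx+dx,cy+dy,yaw,.0152);i+=(m&r["region"]).sum()/(m|r["region"]).sum()
      best.append((i,cx+dx,cy+dy,yaw))
best.sort(reverse=True);print(np.round(best[:6],3))
# seam points
sp=[(T,(176.4,286.4)),(T,(182.7,279.1)),(T,(190,272.7)),(S,(288.6,367.7)),(S,(291.4,376.8))]
for yaw in np.arange(-.4,1.6,.1):
  a=np.linspace(0,np.pi,60);c=np.array([best[0][1],best[0][2],.023])
  X=c+np.stack([.019*np.cos(a)*np.cos(yaw),.019*np.cos(a)*np.sin(yaw),.018*np.sin(a)],1)
  print(round(yaw,1),[round(float(np.linalg.norm(proj(p,X)-uv,axis=1).min()),1) for p,uv in sp])
# handles: lever masks, z>.03
for p,n in((T,"t"),(S,"s")):
  for r in models.regions_of(p,"lever_l")[:2]:
    c=cloud(p,r["region"]); c=c[(c[:,2]>.028)&(c[:,0]<.52)&(c[:,2]<.04)]
    if len(c)>30: f=np.polyfit(c[:,0],c[:,1],1); print(n,"handle slope",f[0],"y@.47",np.polyval(f,.47),"z",np.percentile(c[:,2],90),"xmin",c[:,0].min())
E
```

```text
[[array([337.5, 192.5]), array([309.1, 195.3])], []]
top z.042 [0.63665606 0.03592865 0.042     ]
top z.042 [ 0.64067843 -0.00768874  0.042     ]
nut tri [0.51302766 0.22902065 0.01943678] [0.51467304 0.22854071 0.023     ] [0.5096347  0.23058432 0.023     ]
[[ 1.729  0.51   0.232  0.6  ]
 [ 1.726  0.51   0.232 -0.6  ]
 [ 1.725  0.51   0.232 -0.4  ]
 [ 1.712  0.51   0.232 -0.2  ]
 [ 1.709  0.51   0.232  0.4  ]
 [ 1.707  0.51   0.232  0.2  ]]
-0.4 [1.0, 2.9, 5.1, 1.7, 1.9]
-0.3 [1.8, 2.9, 5.8, 1.9, 2.7]
-0.2 [2.6, 2.9, 6.5, 1.9, 3.4]
-0.1 [3.3, 2.9, 7.3, 1.9, 4.0]
-0.0 [4.1, 2.8, 8.1, 2.0, 4.7]
0.1 [4.8, 2.7, 8.9, 2.0, 5.3]
0.2 [5.4, 2.6, 9.7, 2.0, 5.8]
0.3 [6.0, 2.4, 10.5, 1.9, 6.3]
0.4 [6.6, 2.3, 11.3, 1.9, 6.8]
0.5 [7.1, 2.1, 11.5, 1.9, 7.2]
0.6 [7.5, 1.8, 11.5, 1.8, 7.5]
0.7 [8.0, 1.6, 11.3, 1.7, 7.7]
0.8 [8.3, 1.4, 11.0, 1.6, 7.9]
0.9 [8.6, 1.1, 10.6, 1.5, 8.0]
1.0 [8.8, 0.8, 10.0, 1.4, 8.0]
1.1 [8.9, 0.5, 9.4, 1.3, 7.9]
1.2 [8.9, 0.2, 8.7, 1.2, 7.8]
1.3 [8.8, 0.1, 8.0, 1.1, 7.5]
1.4 [8.7, 0.4, 7.2, 0.9, 7.2]
1.5 [8.4, 0.7, 6.3, 0.7, 6.8]
t handle slope 0.09992830127820161 y@.47 -0.032871537644225624 z 0.03533284498218074 xmin 0.45342135110463355
t handle slope 0.09602954252830047 y@.47 0.028418437547001643 z 0.03518409445240239 xmin 0.4491683261526581
s handle slope 0.09012414137961058 y@.47 -0.028533883569519275 z 0.03504728242372465 xmin 0.4497283981491158
s handle slope 0.09917969094569676 y@.47 0.03243098713342906 z 0.03500797359449041 xmin 0.44416754166026273
```

```bash
cat >> m.py <<'E'
def plan(x,y,zg,yawx):
    s=status.get_obs(); from scipy.spatial.transform import Rotation as R
    q=s["eef_rot"]; r=R.from_quat([q[1],q[2],q[3],q[0]]); M=r.as_matrix()
    tgt=np.array([[np.cos(yawx),np.sin(yawx),0],[np.sin(yawx),-np.cos(yawx),0],[0,0,-1]]).T
    rv=R.from_matrix(M.T@tgt).as_rotvec()
    d=np.array([x,y,zg+ctrl.grip_point_offset])-s["eef_pos"]
    print("t",s["time_s"],"turn units",np.round(rv/.1,2),"shift units before turn",np.round(M.T@d/.03,2),"after turn",np.round(tgt.T@d/.03,2))
E
python3 - <<'E'
from m import *
T,S=imaging.camera("top"),imaging.camera("side")
sp=[(T,(176.4,286.4)),(T,(182.7,279.1)),(T,(190,272.7)),(S,(288.6,367.7)),(S,(291.4,376.8))]
for yaw in np.arange(-1.2,-.3,.1):
  a=np.linspace(0,np.pi,200);o=[]
  for (p,uv),c in zip(sp,[(.5147,.2285)]*3+[(.5096,.2306)]*2):
    X=np.array([*c,.023])+np.stack([.019*np.cos(a)*np.cos(yaw),.019*np.cos(a)*np.sin(yaw),.018*np.sin(a)],1)
    o.append(round(float(np.linalg.norm(proj(p,X)-uv,axis=1).min()),1))
  print(round(yaw,1),o)
plan(.511,.231,.20,-.75+np.pi/2)
E
```

```text
-1.2 [6.2, 3.9, 0.1, 0.4, 3.5]
-1.1 [5.0, 3.8, 0.8, 0.2, 2.8]
-1.0 [3.8, 3.6, 1.6, 0.1, 2.0]
-0.9 [2.8, 3.4, 2.3, 0.1, 1.2]
-0.8 [2.0, 3.2, 3.0, 0.3, 0.4]
-0.7 [1.6, 3.0, 3.7, 0.5, 0.4]
-0.6 [1.8, 2.7, 4.4, 0.6, 1.2]
-0.5 [2.5, 2.4, 5.1, 0.8, 2.0]
-0.4 [3.3, 2.1, 5.7, 0.9, 2.8]
t 1.1 turn units [-0.   -0.   -5.11] shift units before turn [ 18.57 -21.31   1.67] after turn [26.62 -9.5   1.67]
```

Request:
send_rows([
  [[0, 0, 0, 0, 0, -0.85], [0, 0, 0, 0, 0, -0.85], [0, 0, 0, 0, 0, -0.85], [0, 0, 0, 0, 0, -0.85], [0, 0, 0, 0, 0, -0.85], [0, 0, 0, 0, 0, -0.85], [0.9, -0.32, 0, 0, 0, 0], [0.9, -0.32, 0, 0, 0, 0]],
], jaw=1.0)

```text
time_s: 1.77
eef_pos: [0.1977, -0.4952, 0.4044]
eef_rot: [-0.0, 0.917, 0.398, 0.0]
wrist_force: [0.9, 1.0, -0.0]
opening: 1.0
grasp_force: 0.0
```

Request:
send_rows([
  [[1, -0.36, 0, 0, 0, 0], [1, -0.36, 0, 0, 0, 0], [1, -0.36, 0, 0, 0, 0], [1, -0.36, 0, 0, 0, 0], [1, -0.36, 0, 0, 0, 0], [1, -0.36, 0, 0, 0, 0], [1, -0.36, 0, 0, 0, 0], [1, -0.36, 0, 0, 0, 0]],
])

```text
time_s: 2.43
eef_pos: [0.299, -0.2592, 0.4049]
eef_rot: [0.0, 0.917, 0.398, 0.0]
wrist_force: [-0.5, -0.1, 0.4]
opening: 1.001
grasp_force: 0.0
```

Request:
send_rows([
  [[1, -0.36, 0, 0, 0, 0], [1, -0.36, 0, 0, 0, 0], [1, -0.36, 0, 0, 0, 0], [1, -0.36, 0, 0, 0, 0], [1, -0.36, 0, 0, 0, 0], [1, -0.36, 0, 0, 0, 0], [1, -0.36, 0, 0, 0, 0], [1, -0.36, 0, 0, 0, 0]],
])

```text
time_s: 3.1
eef_pos: [0.3996, -0.0246, 0.4051]
eef_rot: [0.0, 0.917, 0.399, 0.0]
wrist_force: [0.4, -0.3, -0.8]
opening: 1.0
grasp_force: 0.0
```

```bash
python3 - <<'E'
from m import *
plan(.511,.231,.10,-.75+np.pi/2)
s=status.get_obs();print(s["eef_pos"],s["wrist_force"],s["grasp_force"])
E
```

```text
t 3.1 turn units [ 0.01 -0.   -0.01] shift units before turn [ 8.76 -3.1   5.01] after turn [ 8.77 -3.09  5.01]
[ 0.39960309 -0.02459937  0.4050572 ] [ 0.43162389 -0.3159203  -0.76241269] 0.0
```

Request:
send_rows([
  [[1, -0.35, 0.4, 0, 0, 0], [1, -0.35, 0.6, 0, 0, 0], [1, -0.35, 0.7, 0, 0, 0], [1, -0.35, 0.7, 0, 0, 0], [1, -0.35, 0.7, 0, 0, 0], [1, -0.35, 0.7, 0, 0, 0], [1, -0.35, 0.7, 0, 0, 0], [1, -0.35, 0.5, 0, 0, 0]],
])

```text
time_s: 3.77
eef_pos: [0.5015, 0.2081, 0.2526]
eef_rot: [-0.0, 0.917, 0.399, -0.001]
wrist_force: [-0.5, -1.4, 1.4]
opening: 1.0
grasp_force: 0.0
```

Request:
send_rows([
  [[0.76, -0.3, 0, 0, 0, 0], [0, 0, 0, 0, 0, 0], [0, 0, 0, 0, 0, 0]],
])

```text
time_s: 4.02
eef_pos: [0.5107, 0.2303, 0.2543]
eef_rot: [0.0, 0.917, 0.4, -0.0]
wrist_force: [0.6, -1.0, 0.1]
opening: 0.998
grasp_force: 0.0
```

```bash
python3 - <<'E'
from m import *
plan(.511,.231,.027,-.75+np.pi/2)
o=[]
for n,w in (("top",(110,220)),("side",(210,300))):
  p=imaging.camera(n);im=p["image"][w[1]:w[1]+130,w[0]:w[0]+130] if n=="top" else p["image"][w[1]:w[1]+130,w[0]:w[0]+130]
  o.append(cv2.resize(im,(390,390),interpolation=cv2.INTER_CUBIC))
cv2.imwrite("pics/a1.png",np.hstack(o))
E
```

```text
t 4.0167 turn units [-0.    0.01  0.01] shift units before turn [ 0.03 -0.01  2.42] after turn [ 0.02 -0.01  2.42]
```

View pics/a1.png

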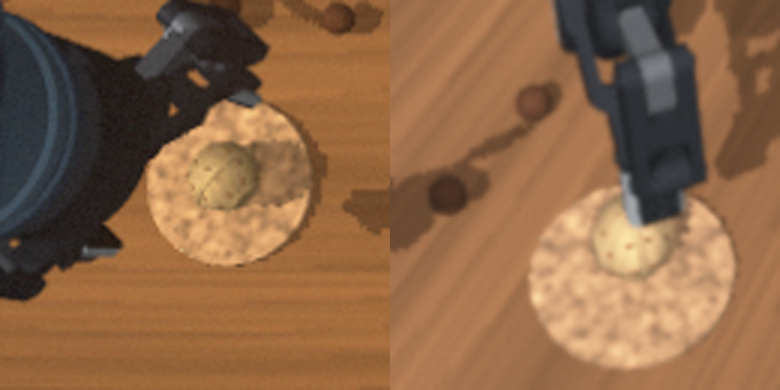

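The open fingers straddle the nut along its seam: the pads in the top crop are at (105,250) and (245,95), and the nut is at (222,175). Descending.

Request:
send_rows([
  [[0, 0, 0.6, 0, 0, 0], [0, 0, 0.6, 0, 0, 0], [0, 0, 0.6, 0, 0, 0], [0, 0, 0.42, 0, 0, 0], [0, 0, 0.2, 0, 0, 0], [0, 0, 0, 0, 0, 0], [0, 0, 0, 0, 0, 0]],
])

```text
time_s: 4.7
eef_pos: [0.5109, 0.2289, 0.1826]
eef_rot: [0.0, 0.917, 0.398, 0.0]
wrist_force: [1.2, -0.3, 0.6]
opening: 0.996
grasp_force: 0.0
```

Request:
send_rows([
  [[0, 0, 0, 0, 0, 0], [0, 0, 0, 0, 0, 0], [0, 0, 0, 0, 0, 0], [0, 0, 0, 0, 0, 0], [0, 0, 0, 0, 0, 0], [0, 0, 0, 0, 0, 0]],
], jaw=0.55)

```text
time_s: 5.2
eef_pos: [0.5107, 0.2294, 0.1823]
eef_rot: [0.0, 0.917, 0.399, 0.0]
wrist_force: [-0.4, -0.1, 0.0]
opening: 0.553
grasp_force: 0.0
```

Request:
send_rows([
  [[0, 0, 0, 0, 0, 0], [0, 0, 0, 0, 0, 0], [0, 0, 0, 0, 0, 0], [0, 0, 0, 0, 0, 0]],
], jaw=0.47)

```text
time_s: 5.53
eef_pos: [0.5107, 0.2293, 0.1821]
eef_rot: [-0.0, 0.917, 0.399, -0.0]
wrist_force: [-0.2, 0.7, 0.5]
opening: 0.468
grasp_force: 0.1
```

Request:
send_rows([
  [[0, 0, 0, 0, 0, 0], [0, 0, 0, 0, 0, 0], [0, 0, 0, 0, 0, 0], [0, 0, 0, 0, 0, 0]],
], jaw=0.42)

```text
time_s: 5.87
eef_pos: [0.5108, 0.2293, 0.1823]
eef_rot: [0.0, 0.917, 0.399, 0.0]
wrist_force: [-0.3, 0.3, 2.8]
opening: 0.433
grasp_force: 49.4
```

Request:
send_rows([
  [[0, 0, -0.3, 0, 0, 0], [0, 0, -0.6, 0, 0, 0], [0, 0, -0.8, 0, 0, 0], [0, 0, -0.8, 0, 0, 0], [0, 0, 0, 0, 0, 0]],
])

```text
time_s: 6.28
eef_pos: [0.5126, 0.2298, 0.2624]
eef_rot: [0.001, 0.917, 0.399, 0.004]
wrist_force: [0.8, 0.7, -0.3]
opening: 0.429
grasp_force: 49.2
```

```bash
python3 - <<'E'
from m import *
s=status.get_obs();print(s["opening"],s["grasp_force"])
plan(.576,.010,.102,.096+np.pi/2)
o=[]
for n,w in (("top",(110,200)),("side",(210,300))):
  p=imaging.camera(n)
  for r in models.regions_of(p,"walnut")[:1]:
    print(n,r["confidence"],np.round(np.median(cloud(p,r["region"]),0),3))
  o.append(cv2.resize(p["image"][w[1]:w[1]+130,w[0]:w[0]+130],(390,390),interpolation=cv2.INTER_CUBIC))
cv2.imwrite("pics/a2.png",np.hstack(o))
E
```

```text
0.42949987743146617 49.219651222229004
t 6.2833 turn units [ 0.07 -0.04 -8.47] shift units before turn [-3.92  6.54  0.2 ] after turn [-7.5   1.4   0.19]
top 0.88 [0.51  0.221 0.114]
side 0.48 [0.518 0.243 0.108]
```

View pics/a2.png

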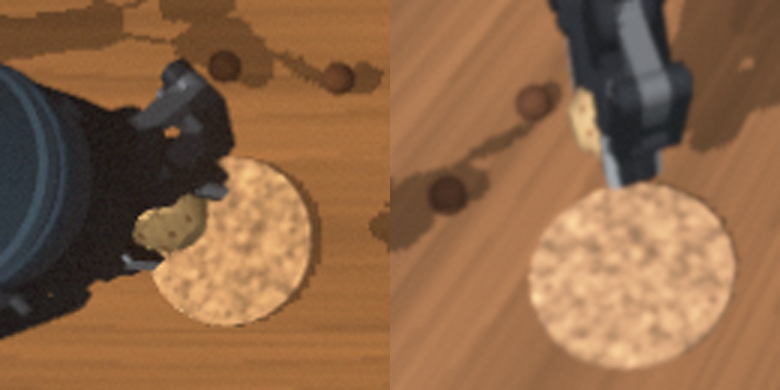

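The nut is held between the pads and lifted: top crop nut (172,225), pads (212,190) and (140,263). Moving to the nutcracker.

Request:
send_rows([
  [[0, 0, 0, 0, 0, -1], [0, 0, 0, 0, 0, -1], [0, 0, 0, 0, 0, -1], [0, 0, 0, 0, 0, -1], [0, 0, 0, 0, 0, -1], [0, 0, 0, 0, 0, -1], [0, 0, 0, 0, 0, -1], [0, 0, 0, 0, 0, -1]],
])

```text
time_s: 7.15
eef_pos: [0.51, 0.2291, 0.2553]
eef_rot: [-0.001, 0.688, 0.726, -0.001]
wrist_force: [-0.1, -0.9, -0.3]
opening: 0.433
grasp_force: 49.2
```

Request:
send_rows([
  [[-0.9, 0.15, 0, 0, 0, -0.47], [-0.9, 0.15, 0, 0, 0, 0], [-0.9, 0.15, 0, 0, 0, 0], [-1, 0.2, 0, 0, 0, 0], [-1, 0.2, 0, 0, 0, 0], [-1, 0.2, 0, 0, 0, 0], [-1, 0.2, 0, 0, 0, 0], [-0.8, 0.15, 0, 0, 0, 0]],
])

```text
time_s: 7.82
eef_pos: [0.5726, 0.007, 0.2555]
eef_rot: [-0.001, 0.673, 0.74, -0.001]
wrist_force: [-0.4, 0.0, -0.5]
opening: 0.435
grasp_force: 49.2
```

Request:
send_rows([
  [[0, 0, 0, 0, 0, 0], [0, 0, 0, 0, 0, 0]],
])

```text
time_s: 7.98
eef_pos: [0.5725, 0.0078, 0.2556]
eef_rot: [-0.001, 0.673, 0.739, -0.001]
wrist_force: [-0.1, 0.0, 0.1]
opening: 0.431
grasp_force: 49.2
```

```bash
python3 - <<'E'
from m import *
s=status.get_obs();print(s["opening"],s["grasp_force"],s["q"])
plan(.576,.010,.027,.096+np.pi/2)
o=[]
for n,w in (("top",(240,150)),("side",(250,180))):
  p=imaging.camera(n)
  for r in models.regions_of(p,"walnut")[:1]:
    print(n,r["confidence"],r["centre"],np.round(np.median(cloud(p,r["region"]),0),3),np.round(proj(p,[.576,.01,.098]),1))
  o.append(cv2.resize(p["image"][w[1]:w[1]+160,w[0]:w[0]+130],(390,480),interpolation=cv2.INTER_CUBIC))
cv2.imwrite("pics/a3.png",np.hstack(o))
E
```

```text
0.4312809188206979 49.202629923820496 [-1.93679374e-01  3.53152701e-01  1.72204876e+00  1.19829300e-04
  1.06914723e+00 -2.86913346e-01]
t 7.9833 turn units [-0.03 -0.01 -0.03] shift units before turn [0.06 0.13 2.46] after turn [0.06 0.12 2.46]
side 0.81 [322.1, 226.1] [0.568 0.021 0.105] [[317.7 225.5]]
```

View pics/a3.png

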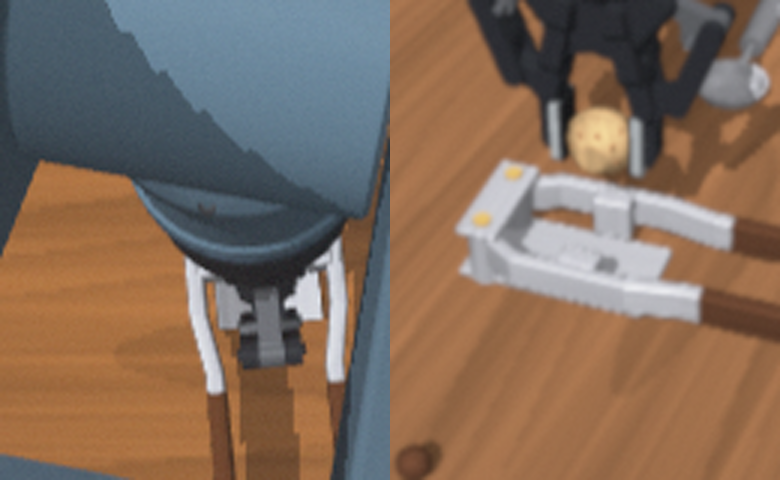

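The nut hangs over the nutcracker. In the side crop the nut is at (598,140), the pivots at (514,173) and (482,219), and the jaw at (613,213). Checking its alignment within the side camera alone.

```bash
python3 - <<'E'
from m import *
S=imaging.camera("side")
a,b=pt(S,(291.3,237.7),z=.042),pt(S,(280.7,253),z=.042); print(a,b)
m=(a+b)/2; d=a-b; yaw=np.arctan2(-d[0],d[1]) if d[1]>0 else np.arctan2(d[0],-d[1]); print("side yaw",yaw,"sep",np.linalg.norm(d))
for y in (yaw,.096): print("origin side",m[:2]-.06*np.array([np.cos(y),np.sin(y)]))
mt=np.array([.6387,.0141]); print("origin top",mt-.06*np.array([np.cos(.096),np.sin(.096)]))
r=models.regions_of(S,"walnut")[0]; print("nut side",pt(S,r["centre"],z=.0963)); 
# tri pivots
T=dict(S)
E
```

```text
[ 0.63678172 -0.00622737  0.042     ] [0.63295928 0.03714364 0.042     ]
side yaw 0.08790629612666388 sep 0.04353913268760863
origin side [0.57510218 0.01019055]
origin side [0.57514677 0.00970698]
origin top [0.57897627 0.00834884]
nut side [0.57303364 0.00371259 0.0963    ]
```

```bash
python3 - <<'E'
from m import *
S=imaging.camera("side")
r=models.regions_of(S,"walnut")[0]; m=cv2.erode(r["region"].astype(np.uint8),np.ones((3,3)))>0
c=cloud(S,m); print(len(c))
yaw=.093;R=np.array([[np.cos(yaw),np.sin(yaw)],[-np.sin(yaw),np.cos(yaw)]])
for w in(.0135,.015,.017):
  def f(v):
    d=c-v; q=np.c_[(d[:,:2]@R.T)/[.019,w],d[:,2]/.018]; return np.linalg.norm(q,axis=1)-1
  s=least_squares(f,[.573,.008,.097],loss="soft_l1",f_scale=.05); print(w,s.x,s.cost)
# jaw/lever inner: cracker cloud in cracker frame
r=models.regions_of(S,"cracker")[0]; c=cloud(S,r["region"]); L=np.c_[(c[:,:2]-[.5751,.0099])@R.T,c[:,2]]
print(r["confidence"],[np.round(np.percentile(L[(abs(L[:,0])<8e-3)&(L[:,2]>.033)&(s*L[:,1]>0)][:,1],[2,50,98]),4) for s in(1,-1)])
plan(.576,.0105,.027,.093+np.pi/2)
E
```

```text
301
0.0135 [0.57239795 0.01411989 0.09720936] 0.5239961846212859
0.015 [0.57239645 0.01281492 0.09738429] 0.4333954380927167
0.017 [0.57242213 0.01107132 0.09763738] 0.35960341290207537
0.87 [array([0.0211, 0.0321, 0.0398]), array([-0.0388, -0.0263, -0.0196])]
t 8.4333 turn units [ 0.   -0.    0.04] shift units before turn [0.01 0.11 2.51] after turn [0.01 0.11 2.51]
```

Request:
send_rows([
  [[0, 0.1, 0.3, 0, 0, 0], [0, 0, 0.5, 0, 0, 0], [0, 0, 0.5, 0, 0, 0], [0, 0, 0.3, 0, 0, 0], [0, 0, 0.1, 0, 0, 0], [0, 0, 0, 0, 0, 0]],
])

```text
time_s: 8.93
eef_pos: [0.5754, 0.0095, 0.2049]
eef_rot: [-0.001, 0.672, 0.74, -0.001]
wrist_force: [0.4, -0.3, -0.8]
opening: 0.435
grasp_force: 49.2
```

Request:
send_rows([
  [[0, 0, 0.2, 0, 0, 0], [0, 0, 0.2, 0, 0, 0], [0, 0, 0.2, 0, 0, 0], [0, 0, 0.1, 0, 0, 0], [0, 0, 0, 0, 0, 0], [0, 0, 0, 0, 0, 0]],
])

```text
time_s: 9.43
eef_pos: [0.5757, 0.0094, 0.1849]
eef_rot: [-0.0, 0.672, 0.74, -0.0]
wrist_force: [1.0, -0.5, -0.4]
opening: 0.431
grasp_force: 49.2
```

```bash
python3 - <<'E'
from m import *
plan(.576,.0105,.027,.093+np.pi/2)
p=imaging.camera("side")
cv2.imwrite("pics/a4.png",cv2.resize(p["image"][190:310,250:400],None,fx=4,fy=4,interpolation=cv2.INTER_CUBIC))
E
```

```text
t 9.4333 turn units [-0.   -0.    0.03] shift units before turn [0.04 0.01 0.11] after turn [0.04 0.01 0.11]
```

View pics/a4.png

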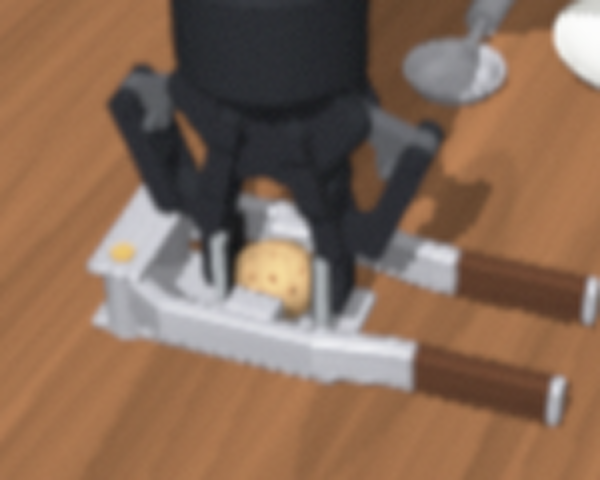

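The nut is between the jaws at about (275,275), with fingers fore and aft clear of the bridge and levers. Lowering the last 3 mm and releasing.

Request:
send_rows([
  [[0.02, 0, 0.05, 0, 0, 0], [0, 0, 0.04, 0, 0, 0], [0, 0, 0, 0, 0, 0], [0, 0, 0, 0, 0, 0]],
])

```text
time_s: 9.82
eef_pos: [0.5757, 0.01, 0.1824]
eef_rot: [0.0, 0.672, 0.74, 0.0]
wrist_force: [-0.4, -0.1, 1.0]
opening: 0.432
grasp_force: 49.2
```

Request:
send_rows([
  [[0, 0, 0, 0, 0, 0], [0, 0, 0, 0, 0, 0], [0, 0, 0, 0, 0, 0]],
], jaw=0.46)

```text
time_s: 10.07
eef_pos: [0.5758, 0.01, 0.1825]
eef_rot: [0.0, 0.672, 0.74, 0.0]
wrist_force: [0.9, -0.6, -0.3]
opening: 0.459
grasp_force: 0.0
```

Request:
send_rows([
  [[0, 0, 0, 0, 0, 0], [0, 0, 0, 0, 0, 0], [0, 0, 0, 0, 0, 0], [0, 0, 0, 0, 0, 0], [0, 0, 0, 0, 0, 0]],
], jaw=0.57)

```text
time_s: 10.48
eef_pos: [0.5757, 0.0099, 0.1824]
eef_rot: [-0.0, 0.672, 0.74, 0.0]
wrist_force: [-0.3, 0.2, 0.5]
opening: 0.572
grasp_force: 0.0
```

Request:
send_rows([
  [[0, 0, -0.2, 0, 0, 0], [0, 0, -0.3, 0, 0, 0], [0, 0, -0.5, 0, 0, 0], [0, 0, -0.8, 0, 0, 0], [0, 0, -0.8, 0, 0, 0], [0, 0, -0.8, 0, 0, 0], [0, 0, 0, 0, 0, 0]],
])

```text
time_s: 11.07
eef_pos: [0.5778, 0.0097, 0.2909]
eef_rot: [0.004, 0.672, 0.74, 0.003]
wrist_force: [1.6, 0.6, 1.1]
opening: 0.572
grasp_force: 0.0
```

```bash
python3 - <<'E'
from m import *
a=.093; c=np.array([.5765,.010]); h=c-.095*np.array([np.cos(a),np.sin(a)]); print(h)
plan(h[0],h[1],.10,a)
p=imaging.camera("side")
cv2.imwrite("pics/a5.png",cv2.resize(p["image"][190:310,250:400],None,fx=4,fy=4,interpolation=cv2.INTER_CUBIC))
E
```

```text
[0.48191053 0.00117773]
t 11.0667 turn units [ 0.1  -0.05 15.74] shift units before turn [ 0.03 -3.22  1.18] after turn [-3.21 -0.01  1.21]
```

View pics/a5.png

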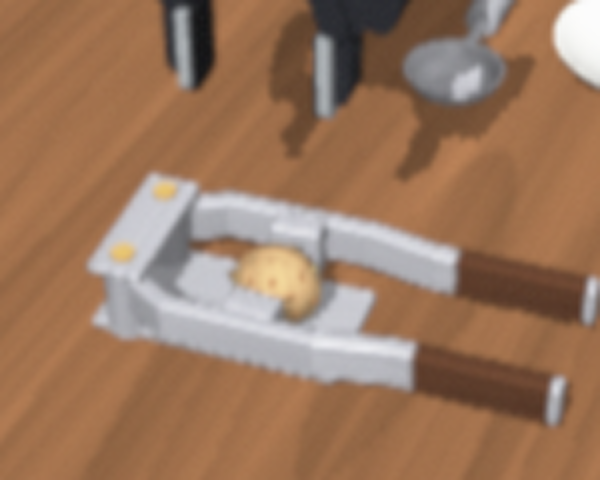

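The nut stands upright between the jaws at (278,283), seam along the tool. Now moving to the handles.

Request:
send_rows([
  [[0, 0, 0, 0, 0, 0.98], [0, 0, 0, 0, 0, 0.98], [0, 0, 0, 0, 0, 0.98], [0, 0, 0, 0, 0, 0.98], [0, 0, 0, 0, 0, 0.98], [0, 0, 0, 0, 0, 0.98], [0, 0, 0, 0, 0, 0.98], [0, 0, 0, 0, 0, 0.98]],
], jaw=1.0)

```text
time_s: 11.78
eef_pos: [0.5753, 0.01, 0.2837]
eef_rot: [-0.0, 0.905, 0.425, -0.001]
wrist_force: [0.5, 0.2, 0.5]
opening: 1.004
grasp_force: 0.0
```

Request:
send_rows([
  [[0, 0, 0, 0, 0, 0.98], [0, 0, 0, 0, 0, 0.98], [0, 0, 0, 0, 0, 0.98], [0, 0, 0, 0, 0, 0.98], [0, 0, 0, 0, 0, 0.98], [0, 0, 0, 0, 0, 0.98], [0, 0, 0, 0, 0, 0.98], [0, 0, 0, 0, 0, 0.98]],
])

```text
time_s: 12.45
eef_pos: [0.5753, 0.01, 0.2837]
eef_rot: [-0.0, 0.999, 0.047, -0.001]
wrist_force: [-0.2, 0.3, -0.0]
opening: 0.999
grasp_force: 0.0
```

Request:
send_rows([
  [[-0.7, 0, 0, 0, 0, 0], [-0.9, 0, 0.4, 0, 0, 0], [-0.9, 0, 0.4, 0, 0, 0], [-0.7, 0, 0.2, 0, 0, 0], [0, 0, 0, 0, 0, 0], [0, 0, 0, 0, 0, 0]],
])

```text
time_s: 12.95
eef_pos: [0.4791, 0.0006, 0.2537]
eef_rot: [-0.0, 0.999, 0.049, -0.001]
wrist_force: [0.7, -0.7, 0.1]
opening: 0.998
grasp_force: 0.0
```

```bash
python3 - <<'E'
from m import *
plan(.482,.0012,.024,.093)
o=[]
for n,w in (("side",(300,180)),("top",(260,190))):
  p=imaging.camera(n)
  o.append(cv2.resize(p["image"][w[1]:w[1]+140,w[0]:w[0]+130],None,fx=3,fy=3,interpolation=cv2.INTER_CUBIC))
  for r in models.regions_of(p,"lever_l")[:2]:
    c=cloud(p,r["region"]); c=c[(c[:,2]>.028)&(c[:,0]<.52)&(c[:,2]<.04)]
    if len(c)>30: f=np.polyfit(c[:,0],c[:,1],1); print(n,len(c),"slope",f[0],"y@.482",np.polyval(f,.482),c[:,0].min())
cv2.imwrite("pics/a6.png",np.hstack(o))
E
```

```text
t 12.95 turn units [-0.01  0.02  0.05] shift units before turn [ 0.1  -0.01  2.5 ] after turn [ 0.1  -0.01  2.5 ]
side 158 slope 0.10873624542827336 y@.482 -0.027511967353741507 0.4498773130692786
side 320 slope 0.0978914271937595 y@.482 0.03364241089670361 0.4442222985209283
```

View pics/a6.png

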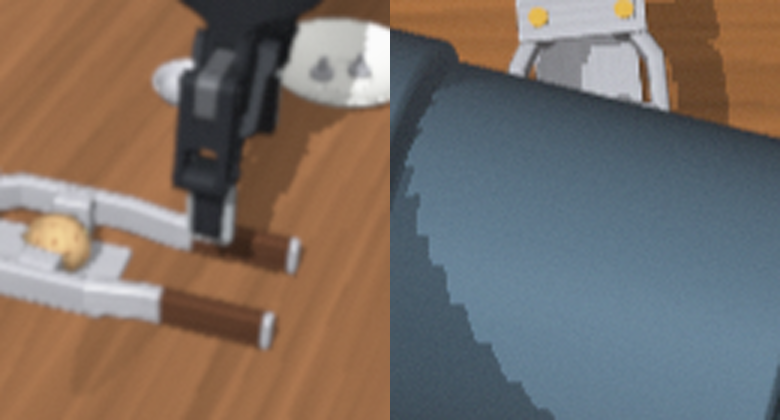

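The fingers straddle the handles from above, and the nut is standing well at side crop (57,240). Lowering over the handles.

Request:
send_rows([
  [[0.1, 0, 0.5, 0, 0, 0], [0, 0, 0.5, 0, 0, 0], [0, 0, 0.5, 0, 0, 0], [0, 0, 0.5, 0, 0, 0], [0, 0, 0.35, 0, 0, 0], [0, 0, 0.2, 0, 0, 0], [0, 0, 0, 0, 0, 0], [0, 0, 0, 0, 0, 0]],
])

```text
time_s: 13.82
eef_pos: [0.4836, 0.0008, 0.178]
eef_rot: [-0.0, 0.999, 0.049, -0.0]
wrist_force: [-0.3, -0.4, 0.5]
opening: 1.002
grasp_force: 0.0
```

Request:
send_rows([
  [[0, 0, 0, 0, 0, 0], [0, 0, 0, 0, 0, 0], [0, 0, 0, 0, 0, 0]],
], jaw=0.9)

```text
time_s: 14.07
eef_pos: [0.4836, 0.0007, 0.1786]
eef_rot: [0.0, 0.999, 0.049, 0.001]
wrist_force: [0.4, -0.3, 0.1]
opening: 0.903
grasp_force: 0.0
```

Request:
send_rows([
  [[0, 0, 0, 0, 0, 0], [0, 0, 0, 0, 0, 0], [0, 0, 0, 0, 0, 0]],
], jaw=0.84)

```text
time_s: 14.32
eef_pos: [0.4832, 0.0008, 0.1781]
eef_rot: [0.0, 0.999, 0.049, 0.0]
wrist_force: [-0.2, 0.2, -0.3]
opening: 0.838
grasp_force: 0.0
```

Request:
send_rows([
  [[0, 0, 0, 0, 0, 0], [0, 0, 0, 0, 0, 0], [0, 0, 0, 0, 0, 0]],
], jaw=0.8)

```text
time_s: 14.57
eef_pos: [0.4833, 0.0007, 0.178]
eef_rot: [0.0, 0.999, 0.049, 0.0]
wrist_force: [-0.1, -1.6, 1.5]
opening: 0.799
grasp_force: 0.6
```

Request:
send_rows([
  [[0, 0, 0, 0, 0, 0], [0, 0, 0, 0, 0, 0], [0, 0, 0, 0, 0, 0]],
], jaw=0.77)

```text
time_s: 14.82
eef_pos: [0.4833, 0.0007, 0.1779]
eef_rot: [0.0, 0.999, 0.049, 0.0]
wrist_force: [0.2, -0.9, 0.2]
opening: 0.771
grasp_force: 0.6
```

Request:
send_rows([
  [[0, 0, 0, 0, 0, 0], [0, 0, 0, 0, 0, 0], [0, 0, 0, 0, 0, 0]],
], jaw=0.74)

```text
time_s: 15.07
eef_pos: [0.4832, 0.0008, 0.1779]
eef_rot: [0.0, 0.999, 0.049, 0.0]
wrist_force: [0.1, -0.7, 1.0]
opening: 0.741
grasp_force: 0.6
```

Request:
send_rows([
  [[0, 0, 0, 0, 0, 0], [0, 0, 0, 0, 0, 0], [0, 0, 0, 0, 0, 0]],
], jaw=0.71)

```text
time_s: 15.32
eef_pos: [0.4832, 0.0008, 0.1779]
eef_rot: [0.0, 0.999, 0.049, 0.0]
wrist_force: [-0.1, -0.8, 1.1]
opening: 0.709
grasp_force: 0.7
```

Request:
send_rows([
  [[0, 0, 0, 0, 0, 0], [0, 0, 0, 0, 0, 0], [0, 0, 0, 0, 0, 0]],
], jaw=0.69)

```text
time_s: 15.57
eef_pos: [0.4832, 0.0008, 0.1779]
eef_rot: [-0.0, 0.999, 0.049, -0.0]
wrist_force: [0.6, -1.9, 0.5]
opening: 0.687
grasp_force: 0.7
```

Request:
send_rows([
  [[0, 0, 0, 0, 0, 0], [0, 0, 0, 0, 0, 0], [0, 0, 0, 0, 0, 0]],
], jaw=0.67)

```text
time_s: 15.82
eef_pos: [0.4832, 0.0008, 0.1779]
eef_rot: [0.0, 0.999, 0.049, -0.0]
wrist_force: [-0.3, -1.5, 0.4]
opening: 0.67
grasp_force: 0.7
```

Request:
send_rows([
  [[0, 0, 0, 0, 0, 0], [0, 0, 0, 0, 0, 0], [0, 0, 0, 0, 0, 0]],
], jaw=0.66)

```text
time_s: 16.07
eef_pos: [0.4832, 0.0008, 0.1779]
eef_rot: [-0.0, 0.999, 0.049, -0.0]
wrist_force: [0.2, -1.1, 1.2]
opening: 0.661
grasp_force: 0.7
```

Request:
send_rows([
  [[0, 0, 0, 0, 0, 0], [0, 0, 0, 0, 0, 0], [0, 0, 0, 0, 0, 0]],
], jaw=0.65)

```text
time_s: 16.32
eef_pos: [0.4832, 0.0008, 0.1779]
eef_rot: [-0.0, 0.999, 0.049, -0.0]
wrist_force: [-0.9, -0.6, 0.6]
opening: 0.649
grasp_force: 0.7
```

Request:
send_rows([
  [[0, 0, 0, 0, 0, 0], [0, 0, 0, 0, 0, 0], [0, 0, 0, 0, 0, 0]],
], jaw=0.64)

```text
time_s: 16.57
eef_pos: [0.4832, 0.0008, 0.1779]
eef_rot: [-0.0, 0.999, 0.049, -0.0]
wrist_force: [0.5, -1.0, 1.6]
opening: 0.641
grasp_force: 1.0
```

Request:
send_rows([
  [[0, 0, 0, 0, 0, 0], [0, 0, 0, 0, 0, 0], [0, 0, 0, 0, 0, 0]],
], jaw=0.632)

```text
time_s: 16.82
eef_pos: [0.4832, 0.0008, 0.1779]
eef_rot: [0.0, 0.999, 0.049, -0.0]
wrist_force: [-0.1, -1.8, 2.4]
opening: 0.635
grasp_force: 2.3
```

Request:
send_rows([
  [[0, 0, 0, 0, 0, 0], [0, 0, 0, 0, 0, 0], [0, 0, 0, 0, 0, 0]],
], jaw=0.625)

```text
time_s: 17.07
eef_pos: [0.4832, 0.0008, 0.178]
eef_rot: [0.0, 0.999, 0.049, -0.0]
wrist_force: [-1.5, -0.9, 5.1]
opening: 0.624
grasp_force: 3.5
```

Request:
send_rows([
  [[0, 0, 0, 0, 0, 0], [0, 0, 0, 0, 0, 0], [0, 0, 0, 0, 0, 0]],
], jaw=0.618)

```text
time_s: 17.32
eef_pos: [0.4832, 0.0008, 0.1781]
eef_rot: [0.0, 0.999, 0.049, -0.0]
wrist_force: [-2.3, -0.5, 6.0]
opening: 0.619
grasp_force: 4.8
```

Request:
send_rows([
  [[0, 0, 0, 0, 0, 0], [0, 0, 0, 0, 0, 0], [0, 0, 0, 0, 0, 0]],
], jaw=0.612)

```text
time_s: 17.57
eef_pos: [0.4832, 0.0008, 0.1781]
eef_rot: [0.0, 0.999, 0.049, -0.0]
wrist_force: [-2.7, -1.5, 7.3]
opening: 0.61
grasp_force: 5.8
```

Request:
send_rows([
  [[0, 0, 0, 0, 0, 0], [0, 0, 0, 0, 0, 0], [0, 0, 0, 0, 0, 0]],
], jaw=0.607)

```text
time_s: 17.82
eef_pos: [0.4832, 0.0008, 0.1781]
eef_rot: [0.0, 0.999, 0.049, -0.0]
wrist_force: [-3.1, -0.8, 7.1]
opening: 0.61
grasp_force: 6.3
```

Request:
send_rows([
  [[0, 0, 0, 0, 0, 0], [0, 0, 0, 0, 0, 0], [0, 0, 0, 0, 0, 0]],
], jaw=0.602)

```text
time_s: 18.07
eef_pos: [0.4832, 0.0008, 0.1782]
eef_rot: [0.0, 0.999, 0.049, -0.0]
wrist_force: [-3.5, -1.5, 8.0]
opening: 0.605
grasp_force: 7.0
```

Request:
send_rows([
  [[0, 0, 0, 0, 0, 0], [0, 0, 0, 0, 0, 0], [0, 0, 0, 0, 0, 0]],
], jaw=0.597)

```text
time_s: 18.32
eef_pos: [0.4831, 0.0008, 0.1782]
eef_rot: [0.0, 0.999, 0.049, -0.0]
wrist_force: [-3.5, -1.8, 7.8]
opening: 0.596
grasp_force: 7.4
```

Request:
send_rows([
  [[0, 0, 0, 0, 0, 0], [0, 0, 0, 0, 0, 0], [0, 0, 0, 0, 0, 0]],
], jaw=0.593)

```text
time_s: 18.57
eef_pos: [0.4831, 0.0008, 0.1782]
eef_rot: [0.0, 0.999, 0.049, -0.0]
wrist_force: [-3.5, -2.3, 8.1]
opening: 0.594
grasp_force: 7.5
```

Force is plateauing, so the give is near. One small step at a time.

Request:
send_rows([
  [[0, 0, 0, 0, 0, 0], [0, 0, 0, 0, 0, 0], [0, 0, 0, 0, 0, 0]],
], jaw=0.589)

```text
time_s: 18.82
eef_pos: [0.4831, 0.0008, 0.1782]
eef_rot: [-0.0, 0.999, 0.049, -0.0]
wrist_force: [-3.3, -1.9, 8.5]
opening: 0.59
grasp_force: 7.1
```

Request:
send_rows([
  [[0, 0, 0, 0, 0, 0], [0, 0, 0, 0, 0, 0], [0, 0, 0, 0, 0, 0]],
], jaw=0.586)

```text
time_s: 19.07
eef_pos: [0.4831, 0.0008, 0.1782]
eef_rot: [0.0, 0.999, 0.049, -0.0]
wrist_force: [-3.8, -1.5, 8.3]
opening: 0.587
grasp_force: 6.2
```

Request:
send_rows([
  [[0, 0, 0, 0, 0, 0], [0, 0, 0, 0, 0, 0], [0, 0, 0, 0, 0, 0]],
], jaw=0.583)

```text
time_s: 19.32
eef_pos: [0.4832, 0.0008, 0.1782]
eef_rot: [0.0, 0.999, 0.049, 0.0]
wrist_force: [-1.8, -0.9, 6.2]
opening: 0.586
grasp_force: 4.6
```

Request:
send_rows([
  [[0, 0, 0, 0, 0, 0], [0, 0, 0, 0, 0, 0]],
])

```text
time_s: 19.48
eef_pos: [0.4833, 0.0008, 0.1782]
eef_rot: [0.0, 0.999, 0.049, 0.0]
wrist_force: [-1.6, -1.2, 5.3]
opening: 0.586
grasp_force: 4.6
```

Request:
send_rows([
  [[0, 0, 0, 0, 0, 0], [0, 0, 0, 0, 0, 0], [0, 0, 0, 0, 0, 0]],
], jaw=0.58)

```text
time_s: 19.73
eef_pos: [0.4832, 0.0008, 0.1778]
eef_rot: [-0.0, 0.999, 0.049, 0.0]
wrist_force: [0.2, -2.0, 1.2]
opening: 0.582
grasp_force: 0.8
```

The shell gave: force fell from 7.5 N to the spring's 0.8 N. Opening now.

Request:
send_rows([
  [[0, 0, 0, 0, 0, 0], [0, 0, 0, 0, 0, 0], [0, 0, 0, 0, 0, 0]],
], jaw=0.65)

```text
time_s: 19.98
eef_pos: [0.4831, 0.0009, 0.1777]
eef_rot: [-0.0, 0.999, 0.049, -0.0]
wrist_force: [1.5, -0.5, -1.3]
opening: 0.645
grasp_force: 0.7
```

Request:
send_rows([
  [[0, 0, 0, 0, 0, 0], [0, 0, 0, 0, 0, 0], [0, 0, 0, 0, 0, 0]],
], jaw=0.75)

```text
time_s: 20.23
eef_pos: [0.483, 0.0009, 0.1777]
eef_rot: [-0.0, 0.999, 0.049, -0.0]
wrist_force: [-0.3, 0.1, -0.2]
opening: 0.751
grasp_force: 0.6
```

Request:
send_rows([
  [[0, 0, 0, 0, 0, 0], [0, 0, 0, 0, 0, 0], [0, 0, 0, 0, 0, 0], [0, 0, 0, 0, 0, 0], [0, 0, 0, 0, 0, 0], [0, 0, 0, 0, 0, 0]],
], jaw=1.0)

```text
time_s: 20.73
eef_pos: [0.4832, 0.0008, 0.1779]
eef_rot: [0.0, 0.999, 0.049, 0.0]
wrist_force: [-1.4, 0.6, -0.8]
opening: 1.002
grasp_force: 0.0
```

Request:
send_rows([
  [[0, 0, -0.2, 0, 0, 0], [0, 0, -0.4, 0, 0, 0], [0, 0, -0.6, 0, 0, 0], [0, 0, -0.8, 0, 0, 0], [0, 0, -0.9, 0, 0, 0], [0, 0, -0.9, 0, 0, 0], [0, 0, -0.9, 0, 0, 0], [0, 0, 0, 0, 0, 0]],
])

```text
time_s: 21.4
eef_pos: [0.4851, 0.0004, 0.3249]
eef_rot: [0.001, 0.999, 0.049, 0.005]
wrist_force: [1.5, -0.5, 0.5]
opening: 0.998
grasp_force: 0.0
```

```bash
python3 - <<'E'
from m import *
print(status.get_obs()["eef_pos"])
p=imaging.camera("side")
for r in models.regions_of(p,"lever_l")[:2]:
    c=cloud(p,r["region"]); c=c[(c[:,2]>.028)&(c[:,0]<.52)&(c[:,2]<.04)]
    if len(c)>30: f=np.polyfit(c[:,0],c[:,1],1); print(len(c),"slope",f[0],"y@.482",np.polyval(f,.482))
cv2.imwrite("pics/a7.png",cv2.resize(p["image"][190:310,250:410],None,fx=4,fy=4,interpolation=cv2.INTER_CUBIC))
E
```

```text
[4.85106672e-01 4.42251946e-04 3.24925854e-01]
248 slope 0.08475820818343731 y@.482 -0.02707334129120678
304 slope 0.09708984780197143 y@.482 0.03416783427007161
```

View pics/a7.png

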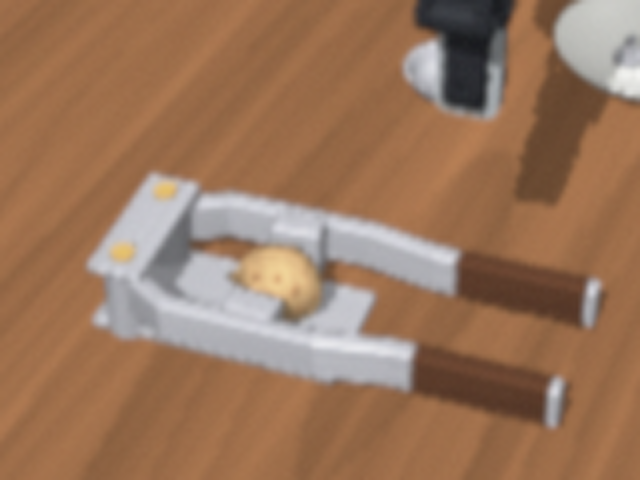

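The nut stands at (280,282) in the open nutcracker, and the handles are fully sprung (61 mm between centres). Handing in.

```bash
python3 -c "
from bench import ctrl
print(ctrl.hand_in())"
```

```text
the job is handed in; nothing more can be done
None
```

I handed the job in: the shell gave at about 7.5 N on the handles, the handles sprang fully open, and the nut is still upright in the nutcracker; the hand-in returned no verdict.

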